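# Pack the shoe-finishing tray

### The job

Gather the shoe-finishing kit from the cobbler's bench into the wooden tray: the flat polish tin in the largest round well, the short cream jar in the middle round well, the flat-capped dye bottle in the smallest round well and the cork sanding block in the rectangular well, each standing upright as it does now and sitting flat on the floor of its well. Leave the tall jar and the bottle with the pointed nozzle standing where they are: they are not part of the kit.

Things in the scene. Friction and masses are not known exactly. Their poses are not given: they have to be found in the camera images.
- polish_tin: Flat round polish tin, plain brass-lacquered metal, lying flat: diameter 64, height 28 mm. The widest of the round things. Origin: centre of its underside; z up along its axis. 90 g or so.
- cream_jar: Short round shoe-cream jar, white with a bare steel screw lid: diameter 49 (lid) / 48 (body), height 44 mm. Shorter than it is wide. Origin: centre of its underside; z up.
- dye_bottle: Small round amber bottle with a FLAT black cap: body diameter 34 mm up to 56 mm height, cap diameter 25 mm from 64 to 82 mm, total height 82 mm. Origin: centre of its underside; z up.
- sanding_block: Rectangular cork sanding block: 62 (x, long) by 34 (y) by 28 mm (z, height), lying on its large flat side. Origin: centre of its underside; long side along its own x.
- tall_jar: Look-alike that stays: white jar with steel lid like the cream jar and of the same diameter (49 mm), but 80 mm tall. Origin: centre of its underside.
- glue_bottle: Look-alike that stays: amber bottle like the dye bottle (diameter 34 mm) but with a long pointed black nozzle instead of a flat cap, 114 mm tall in all. Origin: centre of its underside.
- nest_tin: Plywood plate with the LARGEST round well, diameter 80 mm, for the polish tin. Fixed plate, 96 x 96 x 16 mm; four such, 98 mm apart two by two, fill a low fixed tray (rim level with the plates, 22 mm above the bench). Origin: centre of the plate's underside, 6 mm above the bench; well floor 6 mm above the origin, mouth 16 mm above it. x, y along the plate's sides.
- nest_jar: Plywood plate with the MIDDLE-sized round well, diameter 64 mm, for the cream jar. Fixed plate, 96 x 96 x 16 mm; four such, 98 mm apart two by two, fill a low fixed tray (rim level with the plates, 22 mm above the bench). Origin: centre of the plate's underside, 6 mm above the bench; well floor 6 mm above the origin, mouth 16 mm above it. x, y along the plate's sides.
- nest_bottle: Plywood plate with the SMALLEST round well, diameter 50 mm, for the dye bottle. Fixed plate, 96 x 96 x 16 mm; four such, 98 mm apart two by two, fill a low fixed tray (rim level with the plates, 22 mm above the bench). Origin: centre of the plate's underside, 6 mm above the bench; well floor 6 mm above the origin, mouth 16 mm above it. x, y along the plate's sides.
- nest_block: Plywood plate with the RECTANGULAR well, 78 mm (its x) by 50 mm, for the sanding block. Fixed plate, 96 x 96 x 16 mm; four such, 98 mm apart two by two, fill a low fixed tray (rim level with the plates, 22 mm above the bench). Origin: centre of the plate's underside, 6 mm above the bench; well floor 6 mm above the origin, mouth 16 mm above it. x, y along the plate's sides.
Not all that is in view belongs to the job. Leave any purple or turquoise look-alike of the cream_jar alone.

How it is judged:
By the outcome, as a careful person would: the job done as asked, in the order asked, and still so for the second after the job is handed in, with the robot touching nothing.
It also fails if it takes over 117 s, if anything falls off the work surface, if the arm or the gripper's body presses on something with over 40 N, if the wrist force passes 120 N, or if a joint passes its speed limit or range.

### The arm

A 6-joint arm with a two-finger parallel gripper is mounted at the origin on the work surface. World frame = base frame: x ahead of the robot, y to its left, z up, the work surface at z = 0. Lengths are in m, angles in rad, forces in N, time in s.
With the tool pointing down it reaches from about 0.35 to 0.775 m from the base axis. Payload 7.3 kg.
Tool frame: the origin (TCP) lies at the centre of the arm's flange, where the gripper is bolted on; the fingertips stand 178 mm ahead of it and the grasp point (between the pads) lies 159 mm ahead of it; z points along the fingers, y is the line along which they close (so a half turn about z gives the same grasp; the last joint's range is limited). The gripper opens to 92 mm and grips with 3 to 60 N. Pads are 19 mm wide; open, the fingers measure 130 mm over their backs; the gripper's body (75 mm by 190 mm) begins 47 mm behind the grasp point.
Start: joints at [1.106, 0.342, 1.524, -0, 1.275, -0.146], TCP at [0.165, 0.499, 0.405] pointing down, gripper open.
Joint ranges: [-2.53, 2.53], [-0.77, 2.02], [0.04, 2.7], [-1, 4.14], [0.28, 2.66], [-3.11, 3.11]. Speed limits (rad/s): [2.57, 2.57, 3.14, 3.14, 3.14, 3.14].

### API

Orientations are given as a unit quaternion [x, y, z, w].
In Python, from bench import readout, optics, manip gives the robot as it stands. The module is installed in compiled form; this text tells all that it offers.
- The arm moves only by the tool creep_tool, called after "Call:" as a command line: name --argument value ..., lists and objects as JSON in quotes. Schema: {"type":"object","properties":{"motion":{"type":"array","items":{"type":"object","properties":{"sx":{"type":"number"},"sy":{"type":"number"},"sz":{"type":"number"},"drx":{"type":"number"},"dry":{"type":"number"},"drz":{"type":"number"},"jaw":{"type":"number"}},"additionalProperties":false,"required":["jaw"]},"minItems":1,"maxItems":12},"only":{"type":"string"},"quiet":{"type":"boolean"},"lines":{"type":"string"}},"required":["motion"],"additionalProperties":false}. motion is a list of rows, 1 to 12 of them, each an object with the fields sx, sy, sz (the shift in shares of the most that a row can go, 1 being 62.5 mm), drx, dry, drz (a rotation vector in normalised numbers (1 is pi/2 rad)), jaw (the opening from 0.0 (shut) to 1.0 (fully open)); a field left out counts as zero (the opening has to be given); each row shifts and turns the commanded pose from where the row before left it, along the tool's axes as they then stand; what a row does not reach is not made up. A row lasts 1/8 s, in which the tool goes at most 0.0625 m and 0.188 rad, less where a joint would pass 70% of its speed; a pose out of reach is approached as far as the arm can. The fingers move at their own pace and stop on an object; the grip force is fixed at half the most. Time passes only in rows, so rows that do not move let the fingers close. The tool returns the time, the measured TCP pose, the force, the opening and the grip force at its end. only (a regular expression) keeps the lines of the reply that match it, lines (a string "A,B") keeps lines A to B, and quiet returns only ok. No shift or turn number may pass 1 either way. Input that does not fit is refused with a message, and nothing moves.
- readout.get_obs(): the state, without advancing time (a new reading comes with each control period).
- optics.capture(name): name is "scene" or "top" or "wrist"; returns a dict with "frame" (480x640x3 uint8, red, green, blue), "vertical_fov" (degrees; the focal length in pixels is half the picture's height over the tangent of half this angle, whatever the lens; pixels are square), "cx", "cy" (the principal point, pixels), "dist" ([k1, k2, p1, p2, k3] as OpenCV has them; the pictures are not rectified), "cam_to_world" (4x4, takes a point from camera to world coordinates); the wrist camera has in their place "hand_eye" (4x4, takes a point from camera to tool coordinates, whose origin is the TCP and whose axes are the flange's). Camera axes: x right, y up, looking along -z (the intrinsics and any distortion apply to the point x, -y, -z); pixel columns grow to the right and rows downward; lengths in m; the calibration is good to about 2 mm. A picture is of the moment at which its call begins: read the wrist's pose just before it. There is no depth.
- manip.job_done(): hands the job in; it is judged then, once.
Trained networks look in a picture, given as the dict that the camera call returned (one of the last four; its "shot" number tells which), for a name from the list of things; names that differ only in an ending like _2 or _b are one class to them, and where a whole thing is asked for, a point or a joint stands for the part that bears it (a point fixed in the world has none). Each returns a list of dicts, best first, with "conf" (0 to 1); they miss things now and then, are a little off and sometimes report something else, mostly with a low value. They report only what shows in the picture. A call takes as long as a camera call. They do not tell look-alikes from the thing itself.
- optics.recognise(picture, name): "rect" ([left, top, right, bottom] in pixels, round what is visible of it).
- optics.pinpoint(picture, name): "position" ([column, row] in pixels: a listed point, or the origin of a listed thing).
The state is a dict: "clock": time; "joints": joint angles; "qd": joint speeds; "joint_efforts": joint torques, N m; "tcp_pos": TCP position; "orientation": TCP orientation; "ft_force": force on the tool from outside, world axes, zero at the start; "moment": the same for the moment, N m; "opening": opening from 0.0 (shut) to 1.0 (fully open); "grasp_force": force on a finger pad.
Only numpy, scipy, OpenCV 4.12 (cv2) and the standard library are available. Lean on these libraries where they do the work, as an engineer would, in place of code of your own. Each camera call takes 0.05 s, during which the arm holds its last target. There are 200 camera calls.

## Working session

There is one attempt and no reset: what is moved stays moved. The work goes in short steps, Python scripts to look and compute and a tool call to move; the robot and the scene stay as the last step left them, time stands still between calls to the robot, and variables do not carry over. Pictures are saved under pics/ and viewed, at most 14 in all, crops included, and the job is handed in when it is done.

```bash
mkdir -p pics
```

Create h.py:
```python
import numpy as np, cv2
from scipy.spatial.transform import Rotation as R
from bench import readout, optics, manip
def K(p):
    f=p["frame"].shape[0]/2/np.tan(np.radians(p["vertical_fov"])/2)
    return np.array([[f,0,p["cx"]],[0,f,p["cy"]],[0,0,1.]])
def pose(o):
    T=np.eye(4);T[:3,:3]=R.from_quat(o["orientation"]).as_matrix();T[:3,3]=o["tcp_pos"];return T
def cap(n):
    o=readout.get_obs();p=optics.capture(n)
    p["T"]=np.array(p["cam_to_world"]) if "cam_to_world" in p else pose(o)@np.array(p["hand_eye"])
    return p
def ray(p,uv,z):
    u=cv2.undistortPoints(np.array([[uv]],float),K(p),np.array(p["dist"],float))[0,0]
    d=p["T"][:3,:3]@np.array([u[0],-u[1],-1]);c=p["T"][:3,3]
    return (c+d*(z-c[2])/d[2])[:2]
def proj(p,X):
    q=np.linalg.inv(p["T"])@np.append(X,1)
    return cv2.projectPoints(np.array([[q[0],-q[1],-q[2]]]),np.zeros(3),np.zeros(3),K(p),np.array(p["dist"],float))[0][0,0]
def save(p,n,box=None,s=1):
    im=p["frame"][:,:,::-1]
    if box: im=im[box[1]:box[3],box[0]:box[2]]
    cv2.imwrite("pics/"+n+".png",cv2.resize(im,None,fx=s,fy=s,interpolation=cv2.INTER_CUBIC))
NAMES=["polish_tin","cream_jar","dye_bottle","sanding_block","tall_jar","glue_bottle","nest_tin","nest_jar","nest_bottle","nest_block"]
```

Run:
```python
from h import *
for n in ["scene","top"]:
    p=cap(n);save(p,n);print(n,p["T"].round(3).tolist(),p["vertical_fov"],p["dist"])
    for k in NAMES:
        z=.006 if "nest" in k else 0
        print(k,[(np.round(d["position"]).tolist(),round(d["conf"],2),ray(p,d["position"],z).round(3).tolist()) for d in optics.pinpoint(p,k)][:4])
print(readout.get_obs())
```

```text
scene [[0.802, -0.403, 0.44, 0.992], [0.597, 0.559, -0.576, -0.504], [-0.014, 0.725, 0.689, 0.733], [0.0, 0.0, 0.0, 1.0]] 46.6682288124088 [-0.13503839  0.          0.          0.          0.        ]
polish_tin [([365.0, 162.0], 0.76, [0.459, 0.375])]
cream_jar [([308.0, 303.0], 0.9, [0.604, -0.026]), ([382.0, 275.0], 0.83, [0.672, 0.103]), ([344.0, 256.0], 0.76, [0.59, 0.102])]
dye_bottle []
sanding_block [([284.0, 225.0], 0.57, [0.446, 0.105])]
tall_jar []
glue_bottle [([318.0, 194.0], 0.71, [0.441, 0.222])]
nest_tin [([193.0, 309.0], 0.94, [0.458, -0.157])]
nest_jar [([201.0, 379.0], 0.56, [0.568, -0.247])]
nest_bottle [([153.0, 353.0], 0.78, [0.471, -0.26])]
nest_block [([239.0, 336.0], 0.91, [0.56, -0.152]), ([376.0, 215.0], 0.57, [0.58, 0.23])]
top [[-0.008, 0.99, -0.138, 0.425], [-1.0, -0.004, 0.026, 0.074], [0.026, 0.139, 0.99, 1.049], [0.0, 0.0, 0.0, 1.0]] 52.40568548065408 [-0.07753727  0.          0.          0.          0.        ]
polish_tin [([169.0, 295.0], 0.64, [0.466, 0.362])]
cream_jar [([294.0, 197.0], 0.82, [0.679, 0.095]), ([291.0, 242.0], 0.65, [0.58, 0.101]),
[... 647 characters left out ...]
-0.154])]
{'clock': 1.1, 'joints': array([ 1.10600534e+00,  3.41976074e-01,  1.52410708e+00,  2.31262066e-05,
        1.27539545e+00, -1.45975933e-01]), 'qd': array([-0.00012408,  0.00073227, -0.00130598, -0.00206559,  0.00048911,
        0.00115862]), 'joint_efforts': array([ 1.46540246e-03, -4.31137705e+01, -2.44488090e+01,  7.21286796e-02,
        4.83890658e-02, -2.00952718e-05]), 'tcp_pos': array([0.16451949, 0.49855345, 0.40475046]), 'orientation': array([1.58736594e-01, 9.87320966e-01, 5.77142032e-05, 6.59498265e-06]), 'ft_force': array([-0.38685002, -0.28938919, -0.242343  ]), 'moment': array([-0.03546274, -0.02600484,  0.02253437]), 'grasp_force': 0.0, 'opening': 0.9990019246574074}
```

View pics/scene.png

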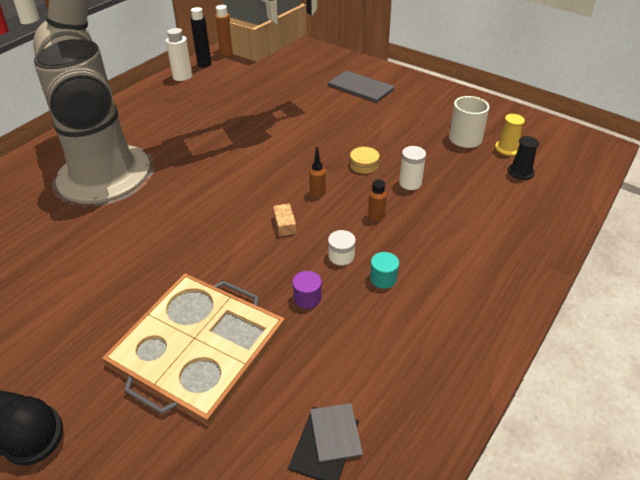

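View pics/top.png

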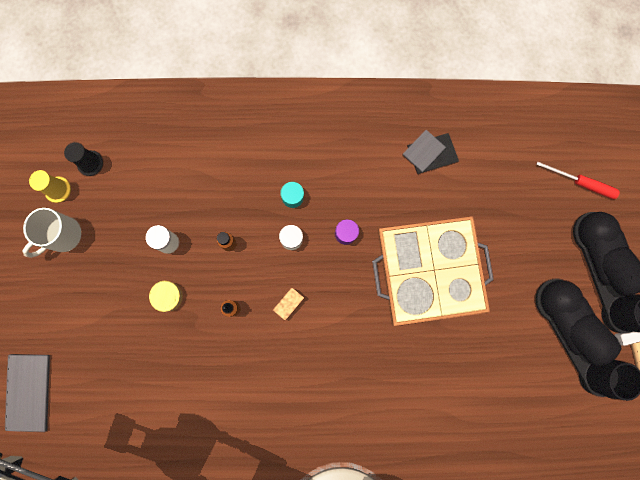

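The scene picture shows these candidates:
- **Tin:** only the brass tin at (365,160).
- **Cream jar:** short white jar (342,248), purple (307,290), turquoise (384,270) and tall white jar (412,168). I choose the short white one.
- **Dye bottle:** flat cap (377,202) or nozzle (317,178). I choose the flat cap.
- **Block:** cork at (285,220).
- **Wells:** tin (190,306), jar (201,376), bottle (151,348), block (238,330).

In the top picture the same things are at tin (164,296), white jar (291,237), flat cap (225,241), glue (229,309) and block (289,304). I'll go above the tin first, following the listed order.

The manual's scale: shifts go in shares of 62.5 mm and turns go in shares of pi/2 rad. Converting my numbers, -0.054 m is -0.864, 0.014 m is 0.224.

Call:
creep_tool --motion '[{"sx": -0.864, "sy": -0.08, "sz": 0.224, "jaw": 1}, {"sx": -0.864, "sy": -0.08, "sz": 0.224, "jaw": 1}, {"sx": -0.864, "sy": -0.08, "sz": 0.224, "jaw": 1}, {"sx": -0.864, "sy": -0.08, "sz": 0.224, "jaw": 1}, {"sx": -0.864, "sy": -0.08, "sz": 0.224, "jaw": 1}, {"sx": -0.864, "sy": -0.08, "sz": 0.224, "jaw": 1}, {"jaw": 1}]'

```text
clock: 1.98
tcp_pos: [0.4656, 0.3665, 0.3191]
orientation: [0.161, 0.987, -0.001, -0.0]
ft_force: [0.5, 0.5, -0.5]
opening: 1.002
grasp_force: 0.0
```

Run:
```python
from h import *
p=cap("wrist");save(p,"w1");print(p["T"].round(3).tolist())
for k in ["polish_tin","tall_jar","dye_bottle"]:
    print(k,[(np.round(d["position"]).tolist(),round(d["conf"],2),ray(p,d["position"],0).round(3).tolist()) for d in optics.pinpoint(p,k)][:4])
t=cap("top");im=t["frame"][:,:,::-1];b=im[150:330,130:370]
cv2.imwrite("pics/crop.png",cv2.resize(b,None,fx=3.3,fy=3.3,interpolation=cv2.INTER_CUBIC))
```

```text
[[0.318, -0.915, -0.25, 0.399], [0.948, 0.307, 0.085, 0.389], [-0.001, -0.264, 0.965, 0.3], [0.0, 0.0, 0.0, 1.0]]
polish_tin [([320.0, 226.0], 0.7, [0.464, 0.366])]
tall_jar [([362.0, 343.0], 0.56, [0.579, 0.368])]
dye_bottle [([226.0, 380.0], 0.79, [0.577, 0.235])]
```

View pics/w1.png

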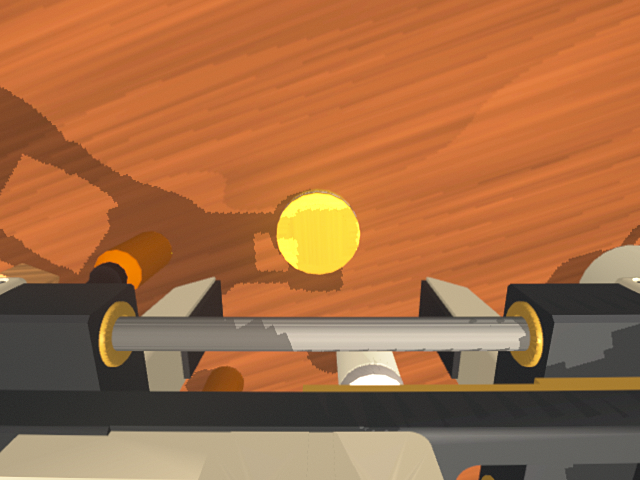

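View pics/crop.png

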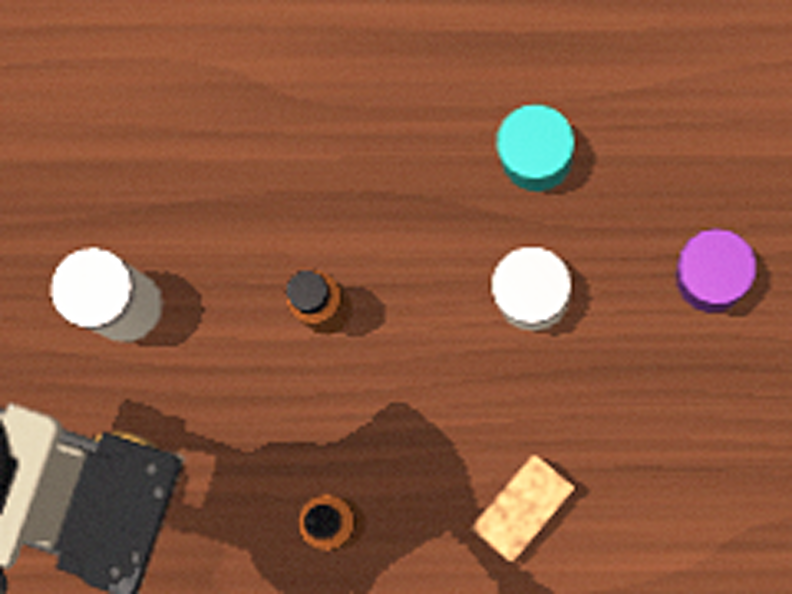

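The wrist view shows the tin's top centred at (318,233). The crop confirms the flat-capped bottle at crop (307,292), the short white jar at (531,285) and the block at (525,508). The nozzle bottle is at (327,520).

Run:
```python
from h import *
w=cap("wrist");t=cap("top");s=cap("scene")
g=lambda p:cv2.cvtColor(p["frame"],cv2.COLOR_RGB2HSV)
def big(m,p,c,z):
    n,l,st,ce=cv2.connectedComponentsWithStats(m.astype(np.uint8))
    i=min(range(1,n),key=lambda i:np.hypot(*(ce[i]-c)) if st[i,4]>40 else 1e9)
    q=np.argwhere(l==i)[:,::-1].astype(np.float32)
    (cc,r)=cv2.minEnclosingCircle(q);print(ce[i].round(1),st[i].tolist(),np.round(cc,1),round(r,1),ray(p,ce[i],z).round(4))
    return q
h=g(w);big((h[...,0]>24)&(h[...,0]<35)&(h[...,1]>120)&(h[...,2]>200),w,(318,233),.028)
h=g(t);big((h[...,1]<30)&(h[...,2]>225),t,(291,236),.044)
print("dye",ray(t,(223,238.5),.082),"tall",ray(t,(130+91/3.3,150+287/3.3),.08),"glue",ray(t,(130+325/3.3,150+520/3.3),.085))
c=np.array([ray(t,(130+a/3.3,150+b/3.3),.028) for a,b in [(534,455),(575,490),(513,562),(474,523)]]);print("block",c.mean(0),np.linalg.norm(np.diff(c,axis=0),axis=1),c[1]-c[2],c[0]-c[3])
m=(h[...,1]<45)&(h[...,2]>90)&(h[...,2]<220)
for k,x in zip(["tin","jar","bot","blk"],[(414,296),(452,244),(459,289),(408,252)]):
    q=big(m,t,x,.012)
    print(k,cv2.minAreaRect(q), "mouth z .022:",ray(t,q.mean(0),.022))
    if k=="blk":
        b=cv2.boxPoints(cv2.minAreaRect(q));b=np.array([ray(t,x,.015) for x in b]);print(b.mean(0),np.diff(b,axis=0))
```

```text
[315.4 236.9] [274, 199, 83, 78, 4562] [315.  238.5] 41.1 [0.4618 0.3655]
[290.4 235.8] [279, 225, 24, 23, 409] [290.4 235.9] 11.6 [0.586  0.1003]
dye [0.57500385 0.23418244] tall [0.57898218 0.36657055] glue [0.4375681  0.22057276]
block [0.44560345 0.10409405] [0.03406992 0.05946455 0.03464234] [ 0.04479684 -0.03910595] [ 0.04253217 -0.03778655]
[414.4 295.9] [397, 278, 36, 36, 911] [415.  295.4] 18.3 [ 0.4605 -0.1632]
tin ((414.60003662109375, 295.8000183105469), (34.882659912109375, 34.882659912109375), 26.56505012512207) mouth z .022: [ 0.46010999 -0.16089094]
[451.4 244.5] [438, 231, 27, 28, 524] [451.3 244.7] 14.2 [ 0.5709 -0.2487]
jar ((451.0, 244.5), (27.0, 26.0), 90.0) mouth z .022: [ 0.56954076 -0.24554156]
[458.9 289.4] [449, 279, 21, 22, 314] [459.2 289.4] 10.8 [ 0.4734 -0.2608]
bot ((459.1500244140625, 289.4499816894531), (21.187259674072266, 19.60611915588379), 71.56504821777344) mouth z .022: [ 0.47289297 -0.25753308]
[407.4 250.8] [395, 232, 26, 38, 671] [407.5 250.5] 20.0 [ 0.5575 -0.1512]
blk ((407.30499267578125, 250.53118896484375), (35.27137756347656, 21.131229400634766), 80.90972137451172) mouth z .022: [ 0.55619764 -0.14907901]
[ 0.55794307 -0.15042183] [[ 0.00720472 -0.04587263]
 [-0.07586113 -0.00941017]
 [-0.00688717  0.04547971]]
```

Converted, 0.05 m is 0.8, 0.027 m is 0.432.

Call:
creep_tool --motion '[{"sz": 0.8, "jaw": 1}, {"sz": 0.8, "jaw": 1}, {"sz": 0.432, "jaw": 1}, {"jaw": 1}, {"jaw": 0}, {"jaw": 0}, {"jaw": 0}, {"jaw": 0}, {"jaw": 0}]'

```text
clock: 3.5
tcp_pos: [0.463, 0.3686, 0.1948]
orientation: [0.159, 0.987, 0.0, 0.001]
ft_force: [-1.8, -0.6, 5.7]
opening: 0.687
grasp_force: 30.0
```

Converted, -0.0504 m is -0.8064, -0.05 m is -0.8.

Call:
creep_tool --motion '[{"sz": -0.8, "jaw": 0}, {"sz": -0.8, "jaw": 0}, {"sz": -0.8, "jaw": 0}, {"sx": -0.2624, "sy": -0.8064, "jaw": 0}, {"sx": -0.2624, "sy": -0.8064, "jaw": 0}, {"sx": -0.2624, "sy": -0.8064, "jaw": 0}, {"sx": -0.2624, "sy": -0.8064, "jaw": 0}, {"sx": -0.2624, "sy": -0.8064, "jaw": 0}, {"sx": -0.2624, "sy": -0.8064, "jaw": 0}, {"sx": -0.2624, "sy": -0.8064, "jaw": 0}, {"sx": -0.2624, "sy": -0.8064, "jaw": 0}, {"sx": -0.2624, "sy": -0.8064, "jaw": 0}]'

```text
clock: 5.0
tcp_pos: [0.4605, -0.1102, 0.3439]
orientation: [0.159, 0.987, 0.0, 0.0]
ft_force: [0.2, 0.0, -0.5]
opening: 0.684
grasp_force: 30.0
```

Call:
creep_tool --motion '[{"sx": -0.2624, "sy": -0.8064, "jaw": 0}, {"jaw": 0}, {"jaw": 0}]'

```text
clock: 5.38
tcp_pos: [0.4603, -0.1612, 0.3435]
orientation: [0.159, 0.987, 0.0, -0.0]
ft_force: [0.6, 0.4, -1.4]
opening: 0.687
grasp_force: 30.0
```

Run:
```python
from h import *
w=cap("wrist");save(w,"w2")
for k in NAMES[6:]:
    print(k,[(np.round(d["position"]).tolist(),round(d["conf"],2),ray(w,d["position"],.006).round(3).tolist()) for d in optics.pinpoint(w,k)][:3])
```

```text
nest_tin [([320.0, 224.0], 0.73, [0.461, -0.161])]
nest_jar []
nest_bottle [([220.0, 271.0], 0.6, [0.474, -0.262])]
nest_block [([618.0, 112.0], 0.44, [0.448, 0.102])]
```

View pics/w2.png

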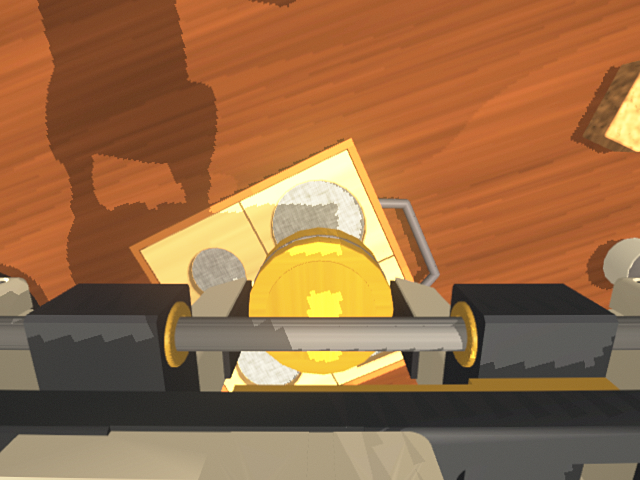

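The tin is held level over its well: the well's centre is at (320,224) and the tin's near (321,300). I'll lower it.

Converted, 0.05 m is 0.8, 0.026 m is 0.416.

Call:
creep_tool --motion '[{"sz": 0.8, "jaw": 0}, {"sz": 0.8, "jaw": 0}, {"sz": 0.416, "jaw": 0}, {"sz": 0.128, "jaw": 0}, {"jaw": 0}]'

```text
clock: 6.25
tcp_pos: [0.4609, -0.1612, 0.21]
orientation: [0.158, 0.987, 0.0, 0.0]
ft_force: [0.6, 0.1, -0.4]
opening: 0.691
grasp_force: 30.0
```

Converted, 0.003 m is 0.048.

Call:
creep_tool --motion '[{"sz": 0.048, "jaw": 0}, {"jaw": 0}, {"jaw": 0.9}, {"jaw": 0.9}, {"jaw": 0.9}]'

```text
clock: 6.88
tcp_pos: [0.4606, -0.1615, 0.2069]
orientation: [0.159, 0.987, -0.0, 0.0]
ft_force: [-0.3, -0.4, -0.2]
opening: 0.894
grasp_force: 0.0
```

Converted, -0.058 m is -0.928, 0.048 m is 0.768.

Call:
creep_tool --motion '[{"sz": -0.88, "jaw": 0.9}, {"sz": -0.928, "jaw": 0.9}, {"sx": -0.0992, "sy": 0.768, "jaw": 0.9}, {"sx": -0.0992, "sy": 0.768, "jaw": 0.9}, {"sx": -0.0992, "sy": 0.768, "jaw": 0.9}, {"sx": -0.0992, "sy": 0.768, "jaw": 0.9}, {"sx": -0.0992, "sy": 0.768, "jaw": 0.9}, {"sx": -0.0992, "sy": 0.768, "jaw": 0.9}, {"jaw": 0.9}, {"jaw": 0.9}]'

```text
clock: 8.12
tcp_pos: [0.5858, 0.1001, 0.3194]
orientation: [0.158, 0.987, -0.0, -0.0]
ft_force: [0.2, -1.2, 0.5]
opening: 0.899
grasp_force: 0.0
```

Run:
```python
from h import *
w=cap("wrist");save(w,"w3")
print([(np.round(d["position"]).tolist(),round(d["conf"],2),ray(w,d["position"],0).round(3).tolist()) for d in optics.pinpoint(w,"cream_jar")][:4])
t=cap("top");save(t,"t3",(370,200,510,340),4)
```

```text
[([196.0, 282.0], 0.77, [0.597, -0.018]), ([347.0, 327.0], 0.72, [0.68, 0.094]), ([321.0, 229.0], 0.57, [0.587, 0.1])]
```

View pics/w3.png

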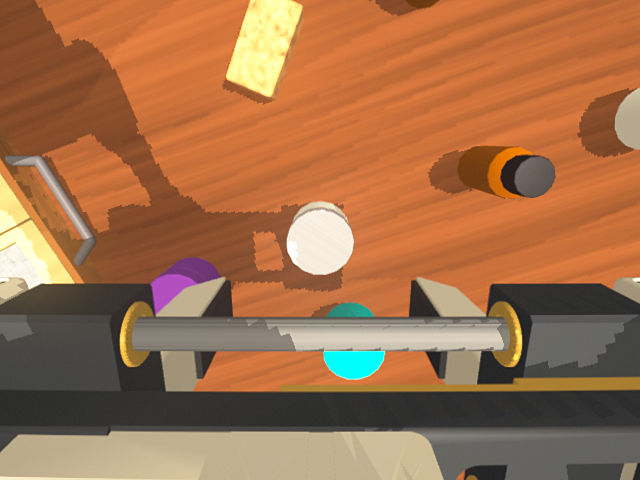

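View pics/t3.png

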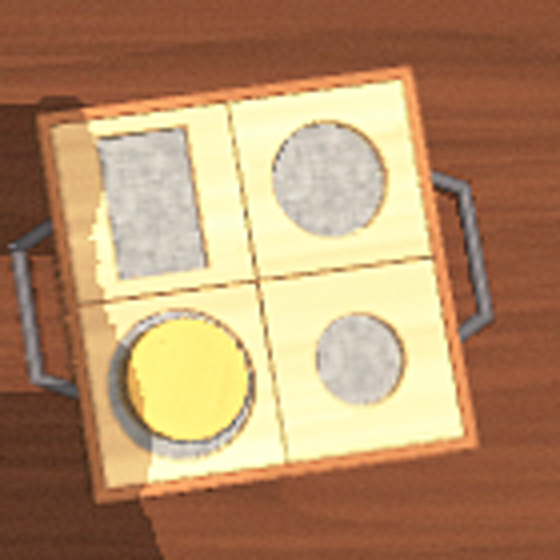

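The tin sits in its well, at (187,380) in the crop. The white jar's lid is centred between the fingers at (320,241). Purple is at (185,285) and turquoise at (353,340), both clear of the fingers. I'll grasp the white jar.

Converted, 0.05 m is 0.8, 0.024 m is 0.384.

Call:
creep_tool --motion '[{"sz": 0.8, "jaw": 0.9}, {"sz": 0.8, "jaw": 0.9}, {"sz": 0.384, "jaw": 0.9}, {"jaw": 0.9}, {"jaw": 0}, {"jaw": 0}, {"jaw": 0}, {"jaw": 0}, {"jaw": 0}]'

```text
clock: 9.4
tcp_pos: [0.5863, 0.1004, 0.1964]
orientation: [0.159, 0.987, 0.0, 0.0]
ft_force: [-0.9, -1.5, 5.0]
opening: 0.524
grasp_force: 30.0
```

Converted, -0.05 m is -0.8, -0.0479 m is -0.7664.

Call:
creep_tool --motion '[{"sz": -0.8, "jaw": 0}, {"sz": -0.8, "jaw": 0}, {"sx": -0.2128, "sy": -0.7664, "jaw": 0}, {"sx": -0.2128, "sy": -0.7664, "jaw": 0}, {"sx": -0.2128, "sy": -0.7664, "jaw": 0}, {"sx": -0.2128, "sy": -0.7664, "jaw": 0}, {"sx": -0.2128, "sy": -0.7664, "jaw": 0}, {"sx": -0.2128, "sy": -0.7664, "jaw": 0}, {"sx": -0.2128, "sy": -0.7664, "jaw": 0}, {"jaw": 0}, {"jaw": 0}]'

```text
clock: 10.78
tcp_pos: [0.5693, -0.2468, 0.2951]
orientation: [0.159, 0.987, 0.001, -0.001]
ft_force: [-0.4, -0.7, -1.2]
opening: 0.52
grasp_force: 30.0
```

Call:
creep_tool --motion '[{"sz": 0.8, "jaw": 0}, {"sz": 0.48, "jaw": 0}, {"sz": 0.08, "jaw": 0}, {"jaw": 0}, {"jaw": 0}]'

```text
clock: 11.4
tcp_pos: [0.5701, -0.2471, 0.2124]
orientation: [0.158, 0.987, -0.0, 0.001]
ft_force: [0.1, -0.1, -1.7]
opening: 0.526
grasp_force: 30.0
```

Converted, 0.0035 m is 0.056.

Call:
creep_tool --motion '[{"sz": 0.056, "jaw": 0}, {"jaw": 0}, {"jaw": 0.75}, {"jaw": 0.75}, {"jaw": 0.75}]'

```text
clock: 12.02
tcp_pos: [0.5694, -0.2472, 0.207]
orientation: [0.159, 0.987, 0.0, -0.0]
ft_force: [0.2, -0.3, 0.3]
opening: 0.742
grasp_force: 0.0
```

Call:
creep_tool --motion '[{"sz": -0.88, "jaw": 0.75}, {"sz": -0.96, "jaw": 0.75}, {"sx": 0.2608, "sy": 0.8144, "jaw": 0.75}, {"sx": 0.2608, "sy": 0.8144, "jaw": 0.75}, {"sx": 0.2608, "sy": 0.8144, "jaw": 0.75}, {"sx": 0.2608, "sy": 0.8144, "jaw": 0.75}, {"sx": 0.2608, "sy": 0.8144, "jaw": 0.75}, {"sx": 0.2608, "sy": 0.8144, "jaw": 0.75}, {"sx": 0.2608, "sy": 0.8144, "jaw": 0.75}, {"sx": 0.2608, "sy": 0.8144, "jaw": 0.75}, {"sx": 0.2608, "sy": 0.8144, "jaw": 0.75}, {"jaw": 0.75}]'

```text
clock: 13.52
tcp_pos: [0.573, 0.2373, 0.3218]
orientation: [0.156, 0.988, 0.0, -0.0]
ft_force: [-0.2, -0.3, -0.3]
opening: 0.751
grasp_force: 0.0
```

Run:
```python
from h import *
w=cap("wrist");save(w,"w4")
print(readout.get_obs()["tcp_pos"],[(np.round(d["position"]).tolist(),round(d["conf"],2),ray(w,d["position"],0).round(3).tolist()) for d in optics.pinpoint(w,"dye_bottle")][:4])
t=cap("top");save(t,"t4",(370,200,510,340),4)
```

```text
[0.5732676  0.23529265 0.32177106] [([319.0, 232.0], 0.76, [0.577, 0.235])]
```

View pics/w4.png

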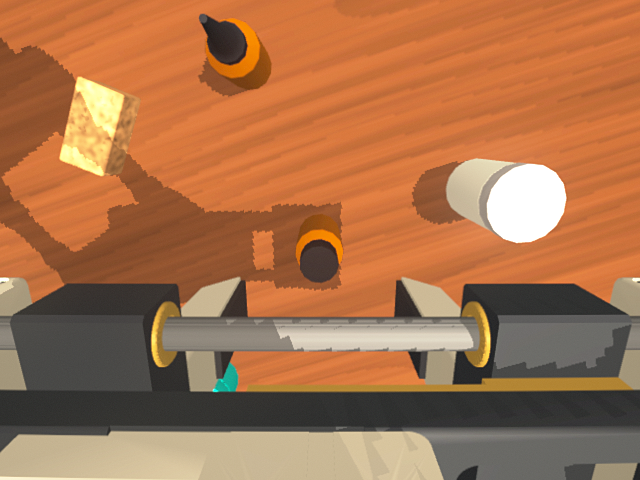

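View pics/t4.png

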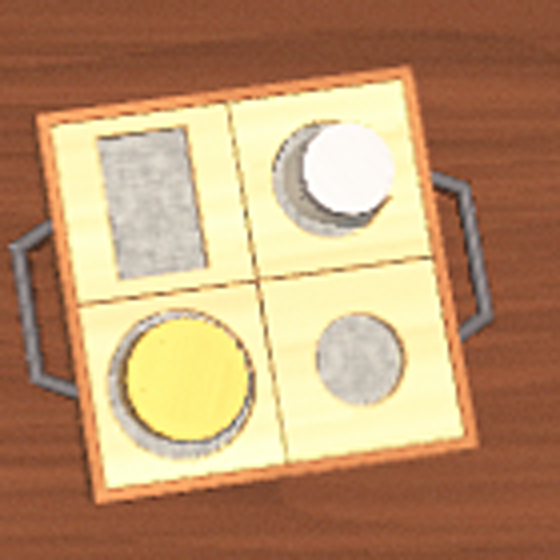

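The jar now stands in the middle well, its lid at crop (348,170). The flat-capped bottle is centred between the fingers at (319,262), with the tall jar at (525,200) and the glue bottle at (228,45), both clear.

Converted, 0.05 m is 0.8, -0.002 m is -0.032.

Call:
creep_tool --motion '[{"sx": -0.032, "sz": 0.8, "jaw": 0.75}, {"sz": 0.8, "jaw": 0.75}, {"sz": 0.272, "jaw": 0.75}, {"jaw": 0.75}, {"jaw": 0}, {"jaw": 0}, {"jaw": 0}, {"jaw": 0}, {"jaw": 0}]'

```text
clock: 14.8
tcp_pos: [0.5758, 0.2333, 0.2058]
orientation: [0.159, 0.987, 0.0, 0.0]
ft_force: [-0.6, 0.2, 4.2]
opening: 0.362
grasp_force: 30.0
```

Converted, -0.06 m is -0.96, -0.05 m is -0.8.

Call:
creep_tool --motion '[{"sz": -0.96, "jaw": 0}, {"sz": -0.96, "jaw": 0}, {"sx": -0.0912, "sy": -0.8, "jaw": 0}, {"sx": -0.0912, "sy": -0.8, "jaw": 0}, {"sx": -0.0912, "sy": -0.8, "jaw": 0}, {"sx": -0.0912, "sy": -0.8, "jaw": 0}, {"sx": -0.0912, "sy": -0.8, "jaw": 0}, {"sx": -0.0912, "sy": -0.8, "jaw": 0}, {"sx": -0.0912, "sy": -0.8, "jaw": 0}, {"sx": -0.0912, "sy": -0.8, "jaw": 0}, {"sx": -0.0912, "sy": -0.8, "jaw": 0}, {"sx": -0.0912, "sy": -0.8, "jaw": 0}]'

```text
clock: 16.3
tcp_pos: [0.4724, -0.261, 0.325]
orientation: [0.159, 0.987, 0.0, -0.0]
ft_force: [-0.4, 0.1, -0.8]
opening: 0.365
grasp_force: 30.0
```

Call:
creep_tool --motion '[{"jaw": 0}, {"sz": 0.8, "jaw": 0}, {"sz": 0.48, "jaw": 0}, {"jaw": 0}, {"jaw": 0}]'

```text
clock: 16.92
tcp_pos: [0.4737, -0.2592, 0.2463]
orientation: [0.158, 0.987, -0.0, 0.001]
ft_force: [0.4, -0.9, -0.7]
opening: 0.357
grasp_force: 30.0
```

Converted, 0.022 m is 0.352, 0.006 m is 0.096.

Call:
creep_tool --motion '[{"sz": 0.352, "jaw": 0}, {"sz": 0.096, "jaw": 0}, {"jaw": 0}, {"jaw": 0.6}, {"jaw": 0.6}, {"jaw": 0.6}]'

```text
clock: 17.68
tcp_pos: [0.4731, -0.2596, 0.2175]
orientation: [0.159, 0.987, -0.0, 0.0]
ft_force: [-0.1, -0.7, -0.2]
opening: 0.593
grasp_force: 0.0
```

Call:
creep_tool --motion '[{"sz": -0.8, "jaw": 0.6}, {"sz": -0.88, "jaw": 0.6}, {"sx": 0.32, "sy": 0.768, "jaw": 0.7}, {"sx": 0.32, "sy": 0.768, "jaw": 0.7}, {"sx": 0.32, "sy": 0.768, "jaw": 0.7}, {"sx": 0.32, "sy": 0.768, "jaw": 0.7}, {"sx": 0.32, "sy": 0.768, "jaw": 0.7}, {"sx": 0.32, "sy": 0.768, "jaw": 0.7}, {"sx": 0.32, "sy": 0.768, "jaw": 0.7}, {"drz": 0.0853, "jaw": 0.7}, {"drz": 0.0853, "jaw": 0.7}, {"drz": 0.0853, "jaw": 0.7}]'

```text
clock: 19.18
tcp_pos: [0.4453, 0.1037, 0.3223]
orientation: [0.354, 0.935, 0.0, 0.0]
ft_force: [-0.6, 0.2, -0.2]
opening: 0.7
grasp_force: 0.0
```

Call:
creep_tool --motion '[{"jaw": 0.7}, {"jaw": 0.7}]'

```text
clock: 19.42
tcp_pos: [0.4454, 0.1033, 0.3223]
orientation: [0.352, 0.936, 0.0, 0.0]
ft_force: [-0.1, -0.7, 0.1]
opening: 0.701
grasp_force: 0.0
```

Run:
```python
from h import *
w=cap("wrist");save(w,"w5")
t=cap("top");save(t,"t5",(370,200,510,340),4)
h=cv2.cvtColor(w["frame"],cv2.COLOR_RGB2HSV)
print(readout.get_obs()["tcp_pos"],[(np.round(d["position"]).tolist(),round(d["conf"],2),ray(w,d["position"],0).round(3).tolist()) for d in optics.pinpoint(w,"sanding_block")][:4])
```

```text
[0.44544019 0.10333281 0.32225267] [([322.0, 224.0], 0.91, [0.445, 0.106]), ([428.0, 123.0], 0.64, [0.438, 0.222])]
```

View pics/w5.png

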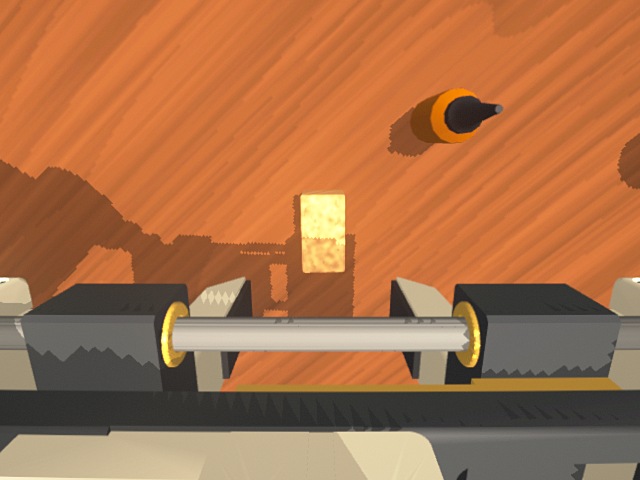

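View pics/t5.png

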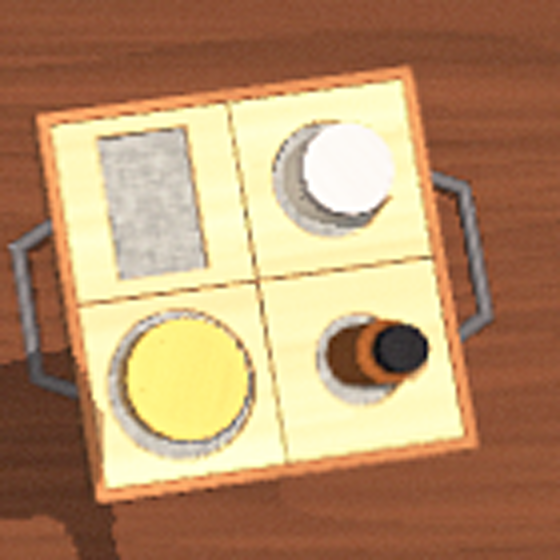

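The dye bottle stands in the small well, its cap at crop (402,347). The block at (323,232) is square to the fingers and centred, with the glue bottle at (465,112) clear of them.

Converted, 0.05 m is 0.8, 0.029 m is 0.464.

Call:
creep_tool --motion '[{"sz": 0.8, "jaw": 0.7}, {"sz": 0.8, "jaw": 0.7}, {"sz": 0.464, "jaw": 0.7}, {"jaw": 0.7}, {"jaw": 0}, {"jaw": 0}, {"jaw": 0}, {"jaw": 0}, {"jaw": 0}]'

```text
clock: 20.7
tcp_pos: [0.4457, 0.1035, 0.194]
orientation: [0.353, 0.936, 0.0, 0.001]
ft_force: [-0.0, 0.2, 6.5]
opening: 0.366
grasp_force: 30.0
```

Converted, -0.06 m is -0.96, -0.0419 m is -0.6704, -0.169 rad is -0.1076.

Call:
creep_tool --motion '[{"sz": -0.96, "jaw": 0}, {"sz": -0.96, "jaw": 0}, {"sx": -0.6704, "sy": -0.3104, "jaw": 0}, {"sx": -0.6704, "sy": -0.3104, "jaw": 0}, {"sx": -0.6704, "sy": -0.3104, "jaw": 0}, {"sx": -0.6704, "sy": -0.3104, "jaw": 0}, {"sx": -0.6704, "sy": -0.3104, "jaw": 0}, {"sx": -0.6704, "sy": -0.3104, "jaw": 0}, {"drz": -0.1076, "jaw": 0}, {"drz": -0.1076, "jaw": 0}, {"drz": -0.1076, "jaw": 0}, {"drz": -0.1076, "jaw": 0}]'

```text
clock: 22.2
tcp_pos: [0.5573, -0.15, 0.313]
orientation: [0.02, 1.0, 0.0, -0.0]
ft_force: [0.5, 0.0, 0.1]
opening: 0.368
grasp_force: 30.0
```

Call:
creep_tool --motion '[{"drz": -0.1076, "jaw": 0}, {"jaw": 0}, {"jaw": 0}]'

```text
clock: 22.58
tcp_pos: [0.5574, -0.1499, 0.3131]
orientation: [-0.06, 0.998, 0.0, -0.0]
ft_force: [-0.4, 0.3, -0.2]
opening: 0.367
grasp_force: 30.0
```

Run:
```python
from h import *
w=cap("wrist");save(w,"w6")
o=pose(readout.get_obs());print(o[:3,:].round(4),np.degrees(np.arctan2(o[1,1],o[0,1])))
```

```text
[[-9.926e-01 -1.212e-01 -1.000e-04  5.574e-01]
 [-1.212e-01  9.926e-01  2.000e-04 -1.499e-01]
 [ 1.000e-04  2.000e-04 -1.000e+00  3.131e-01]] 96.96310476697025
```

View pics/w6.png

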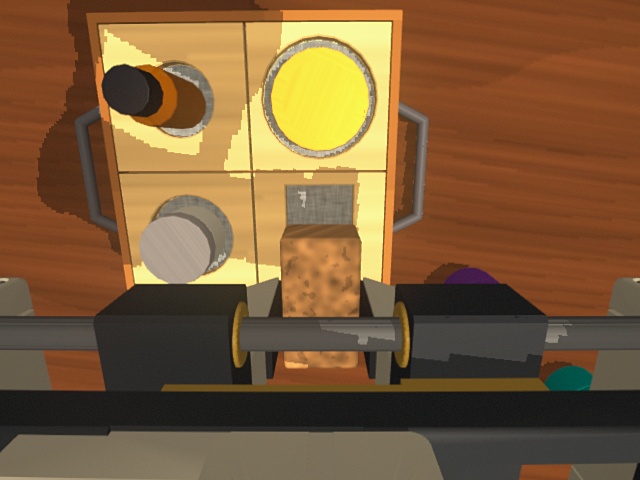

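The tray is square in view: tin (320,97), bottle (180,95) and jar (185,240) are seated. The block lines up with its well at column 320, so I'll lower it.

Converted, 0.05 m is 0.8, 0.045 m is 0.72.

Call:
creep_tool --motion '[{"sz": 0.8, "jaw": 0}, {"sz": 0.72, "jaw": 0}, {"sz": 0.144, "jaw": 0}, {"jaw": 0}, {"sz": 0.048, "jaw": 0}, {"jaw": 0}]'

```text
clock: 23.38
tcp_pos: [0.5578, -0.1501, 0.2075]
orientation: [-0.062, 0.998, -0.0, 0.001]
ft_force: [0.2, 0.6, 0.2]
opening: 0.365
grasp_force: 30.0
```

Call:
creep_tool --motion '[{"jaw": 0.58}, {"jaw": 0.58}, {"jaw": 0.58}, {"sz": -0.8, "jaw": 0.58}, {"sz": -0.96, "jaw": 0.58}, {"sx": 0.8, "sz": -0.48, "jaw": 0.58}, {"sx": 0.8, "jaw": 0.58}, {"sx": 0.8, "jaw": 0.58}, {"sy": 0.8, "jaw": 0.58}, {"sy": 0.8, "jaw": 0.58}, {"sy": 0.8, "jaw": 0.58}, {"jaw": 0.58}]'

```text
clock: 24.88
tcp_pos: [0.3892, -0.0173, 0.3464]
orientation: [-0.064, 0.998, 0.0, -0.0]
ft_force: [0.9, -0.3, 0.9]
opening: 0.578
grasp_force: 0.0
```

Run:
```python
from h import *
t=cap("top");s=cap("scene")
a=cv2.resize(t["frame"][200:340,370:510,::-1],(400,400));b=cv2.resize(s["frame"][255:425,95:295,::-1],(400,400))
cv2.imwrite("pics/end.png",np.hstack([a,b]));print(readout.get_obs()["clock"])
save(s,"end_s")
```

```text
24.975
```

View pics/end.png

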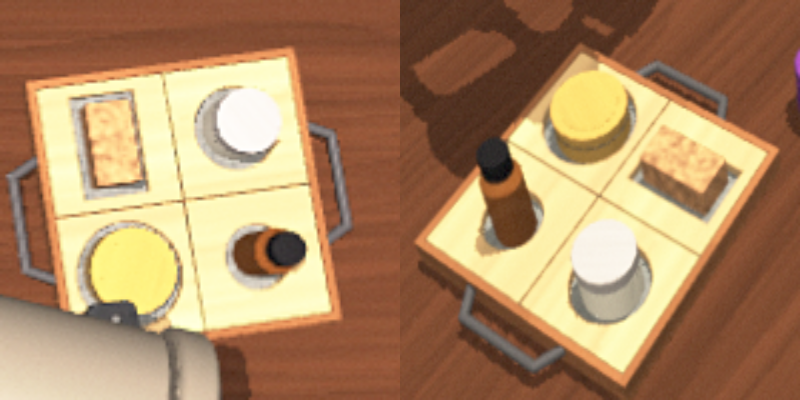

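View pics/end_s.png

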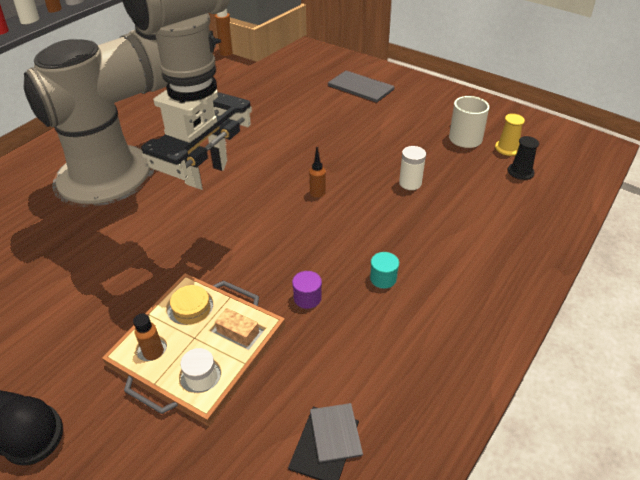

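All four pieces sit flat in their wells (end_s: tin (190,300), block (238,325), jar (198,370), bottle (148,338)). The tall jar at (412,168), the glue bottle at (317,178) and the purple and turquoise jars are unmoved. The arm is clear, so I'm handing in.

```bash
python3 -c "
from bench import manip;print(manip.job_done())"
```

```text
the job is handed in; nothing more can be done
None
```

I placed the tin, cream jar, dye bottle and sanding block upright in their wells, in the order asked, left the look-alikes untouched, and handed the job in at about 25 s; no verdict was returned.

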